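Go / no-go check of a dispenser bearing block

TASK

Check the bronze bushing of the clamped bearing block with the blue-handled plug gauge from the V-rest: slide its green-banded go end fully home in the bore, until the handle meets the bushing, and draw it out, then hold its red-banded no-go end squarely against the bore with light pressure for a moment to confirm that it does not enter (either mouth of the bore will do for each end). Then lay the gauge back in its own place in the V-rest. Never force the gauge or let it drop, and leave the other gauges and everything else on the bench undisturbed.

Things in the scene. Friction and masses are not known exactly. Their poses are not given: they have to be found in the camera images.
- gauge: Loose double-ended plug gauge, BLUE hexagonal handle, lying level in one place of the V-rest; 0.2 to 0.3 kg, 126 mm overall. Origin: middle of the handle, on the axis, 65 mm above the table as it lies; x runs along it to the go end, z up. Handle 84 mm long, 26 mm across flats (30 over corners); two flats stand upright, facing +y and -y. Green band at the go end, red band at the no-go end.
- go_tip (a point): Centre of the go end's outer face, at (72, 0, 0) mm in the gauge's frame. The steel go end is 18 mm in diameter and 30 mm long, its last 5 mm tapering to 13 mm.
- go_shoulder (a point): Where the go end leaves the handle's end face, on the axis, at (42, 0, 0) mm in the gauge's frame; fully home, this face meets the bushing.
- nogo_tip (a point): Centre of the no-go end's outer face, at (-54, 0, 0) mm in the gauge's frame. The steel no-go end is 22.5 mm in diameter and 12 mm long: too thick for the bore.
- block: Fixed aluminium bearing block, 46 mm along the bore, 64 mm wide, top 107 mm (grease nipple 120 mm) above the table, strap-clamped to a dark plate 120 (x) by 190 (y) by 16 mm. Origin: centre of the plate's underside. x is the direction of the level bore, axis 75 mm above the table. The clamps stand 43 to 89 mm to either side (y), up to 60 mm high; nothing stands before either mouth.
- bore_a (a point): Centre of the bore's mouth on the block's -x side, at (-25, 0, 75) mm in the block's frame. The bore runs right through, 50 mm long and 19.2 mm in diameter; the bronze flange round each mouth is flat, 36 mm across.
- bore_b (a point): Centre of the bore's mouth on the block's +x side, at (25, 0, 75) mm in the block's frame.
- rack: Fixed V-rest. Origin: centre of the underside; base board 124 (x) by 256 (y) by 12 mm. Two wooden uprights 10 mm thick at x = -32 and 32 mm, up to 63 mm high, with open V notches (120 degrees, bottoms 50 mm above the table) at y = -80, 0 and 80 mm. A gauge lies along x across both, handle middle near x = 0; between the uprights is a 54 mm gap for fingers.
- gauge_small: Smaller plug gauge with a BLACK handle (22 mm across flats, go 13 mm, no-go 16.5 mm) in another place of the V-rest; not wanted, leave it. Origin at the handle's middle, 63 mm above the table.
- gauge_large: Larger plug gauge with a SILVER-GREY handle (30 mm across flats, go 24 mm, no-go 29 mm) in another place of the V-rest; not wanted, leave it. Origin at the handle's middle, 67 mm above the table.
- wrench: Steel spanner 170 mm long, 8 mm high, lying on the table; leave it. Origin at its middle, underneath.
- spare_bushing: Bronze bushing, 36 mm across and 24 mm high, standing on the table; leave it. Origin at the underside.
- marker: White and blue marker pen 140 mm long, lying on the table; leave it. Origin at its middle, underneath.
- dye_orange: Capped orange bottle, 68 mm across, 140 mm high; leave it. Origin at the underside.
- dye_violet: Capped violet bottle, 68 mm across, 140 mm high; leave it. Origin at the underside.
- grease_pot: Small yellow pot with a black lid, 60 mm across, 55 mm high; leave it. Origin at the underside.
There are look-alikes about, which are no part of the job. What is shaped like the gauge but yellow is not meant. What is shaped like the block but pink is not meant.

How it is judged:
By the outcome, as a careful person would: the job done as asked, in the order asked, and still so for the second after the job is handed in, with the robot touching nothing.
It also fails if it takes over 69 s, if anything falls off the work surface, if the arm or the gripper's body presses on something with over 40 N, if the wrist force passes 120 N, or if a joint passes its speed limit or range.

ROBOT

A 6-joint arm with a two-finger parallel gripper is mounted at the origin on the work surface. World frame = base frame: x ahead of the robot, y to its left, z up, the work surface at z = 0. Lengths are in mm, angles in rad, forces in N, time in s.
With the tool pointing down it reaches from about 300 to 775 mm from the base axis. Payload 14.6 kg.
Tool frame: the origin (TCP) lies between the finger pads; the fingertips stand 19 mm ahead of it and the grasp point (between the pads) is the TCP; x points along the fingers, y is the direction in which the jaws open and shut, and the axes are right-handed (so a half turn about x gives the same grasp; the last joint's range is limited). The gripper opens to 94 mm and grips with 3 to 60 N. Pads are 16 mm wide; open, the fingers measure 119 mm over their backs; the gripper's body (75 mm by 177 mm) begins 78 mm behind the grasp point.
Start: joints at [-1.237, 0.3, 1.521, -0, 1.321, -0.067], TCP at [214.578, -506.405, 224.446] pointing down, gripper open.
Joint ranges: [-3.03, 3.03], [-0.79, 2.21], [0.23, 2.52], [-1.04, 4.18], [0, 3.07], [-2.55, 2.55]. Speed limits (rad/s): [2.22, 2.22, 2.57, 3.14, 3.14, 3.14].

INTERFACE

Orientations are given as [roll, pitch, yaw] about the fixed x, y, z axes, in that order (R = Rz(yaw) Ry(pitch) Rx(roll)).
In Python, from cell import manip gives the robot as it stands.
- The arm moves only by the tool jog_arm, never from a script. Its argument "series" is one flat list of numbers, 7 for each row, row after row: the turn, a rotation vector about the world's x, y, z in rad, then the shift along the world's x, y, z in m, then the opening, from -1 (shut) to 1 (fully open). A call has 1 to 20 rows; each row is the pose to reach, as a shift and turn from the pose commanded when the call began; what a row does not reach only later rows make up. A row lasts 1/8 s, in which the tool goes at most 62.5 mm and 10.7 degrees, less where a joint would pass 70% of its speed; a pose out of reach is approached as far as the arm can. A call with a gripper value outside its range is refused whole. The fingers move at their own pace and stop on an object; "squeeze" is the grip in N (left out, the last holds). Time passes only in rows, so rows that repeat a pose let the fingers close. It gives the time, the measured TCP pose, the force and the opening at its end, in the units of the state.
- manip.read_state(): the state, without advancing time (a new reading comes with each control period).
- manip.camera(name): name is "side" or "top" or "wrist"; returns a dict with "color" (420x560x3 uint8, blue, green, red), "range_z" (420x560 float32, mm along the optical axis (not along the pixel's ray), 0 where there is no reading), "fx", "fy", "cx", "cy" (pixels), "pose" (4x4, takes a point from camera to world coordinates); the wrist camera has in their place "mount" (4x4, takes a point from camera to tool coordinates, whose origin is the TCP and whose axes are the tool frame's). Camera axes: x right, y down, z forward; pixel columns grow to the right and rows downward; lengths in mm; the calibration is good to about 2 mm. A picture is of the moment at which its call begins: read the wrist's pose just before it.
- manip.sign_off(): hands the job in, once; it reports no verdict.
The state is a dict: "clock": time; "joints": joint angles; "qd": joint speeds; "effort": joint torques, N m; "eef_pos": TCP position; "eef_rot": TCP orientation; "wrist_force": force on the tool from outside, world axes, zero at the start; "moment": the same for the moment, N m; "finger_gap": finger opening in mm.
Only numpy, scipy, OpenCV 4.12 (cv2) and the standard library are available. Lean on these libraries where they do the work, as an engineer would, in place of code of your own. Each camera call takes 0.05 s, during which the arm holds its last target.

## Working session

There is one attempt and no reset: what is moved stays moved. The work goes in short steps, Python scripts to look and compute and a tool call to move; the robot and the scene stay as the last step left them, time stands still between calls to the robot, and variables do not carry over. Pictures are saved under pics/ and viewed, and the job is handed in when it is done.

Besides the shell and the picture viewer there is one more tool, called after "Request:" in YAML: its name, and indented under it one key for each argument. jog_arm: Moves the arm, as the interface text tells. Its arguments: {"type":"object","properties":{"series":{"type":"array","items":{"type":"number"}},"squeeze":{"type":"number"}},"required":["series"]}

```bash
ls; mkdir -p pics; python3 - <<'E'
from cell import manip
import cv2,numpy as np
s=manip.read_state();print(s)
for n in ["side","top","wrist"]:
    c=manip.camera(n);cv2.imwrite(f"pics/{n}0.png",c["color"])
    np.savez(f"{n}0.npz",**{k:v for k,v in c.items()})
    print(n,c["fx"],c["fy"],c["cx"],c["cy"],np.round(c.get("pose",c.get("mount")),4).tolist())
E
```

```text
pics
{'clock': 0.0, 'joints': array([-1.23662280e+00,  3.00465390e-01,  1.52157642e+00, -4.19827612e-06,
        1.32068447e+00, -6.66131798e-02]), 'qd': array([-0.00036025,  0.00083138,  0.00015482,  0.00048318,  0.0017924 ,
       -0.00198673]), 'effort': array([ 6.69835972e-04, -5.31808412e+01, -3.52730656e+01,  7.08561670e-02,
        2.44786829e-02, -1.12387474e-04]), 'eef_pos': array([ 214.4908201 , -506.19629537,  223.89141653]), 'eef_rot': array([-1.6338224 ,  1.56966269,  1.908558  ]), 'wrist_force': array([-0.58639299,  0.19761948,  0.44605274]), 'moment': array([-0.02258144, -0.00773693, -0.00191578]), 'finger_gap': 94.57271394520653}
side 453.3649512718779 453.3649512718779 273.8993088675594 212.31498171533207 [[-0.8408, -0.3445, 0.4175, -6.4075], [-0.5412, 0.5507, -0.6355, 794.533], [-0.011, -0.7603, -0.6495, 876.068], [0.0, 0.0, 0.0, 1.0]]
top 457.7738567222247 457.7738567222247 284.361040337477 211.7659094469388 [[0.008, -0.9966, 0.0815, 363.6949], [-0.9999, -0.0069, 0.0136, 9.0604], [-0.013, -0.0816, -0.9966, 1475.2365], [0.0, 0.0, 0.0, 1.0]]
wrist 295.0566553315827 295.0566553315827 278.1059562011029 206.53168687010793 [[0.0005, -0.2758, 0.9612, -160.0724], [1.0, -0.0006, -0.0007, 0.0143], [0.0007, 0.9612, 0.2758, -79.5465], [0.0, 0.0, 0.0, 1.0]]
```

View pics/top0.png

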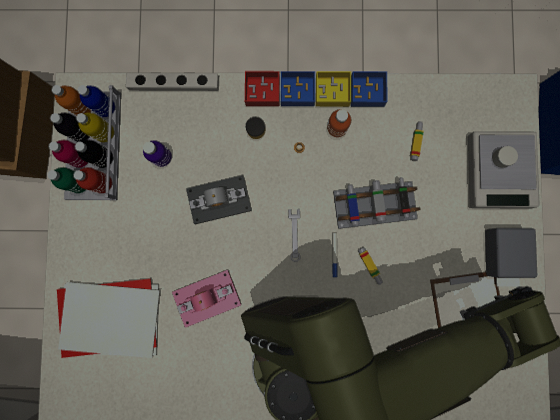

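View pics/side0.png

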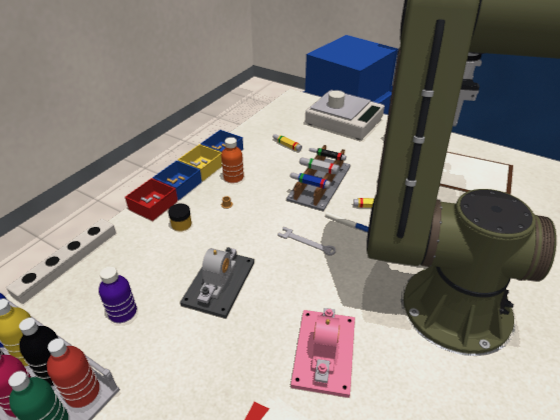

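View pics/wrist0.png

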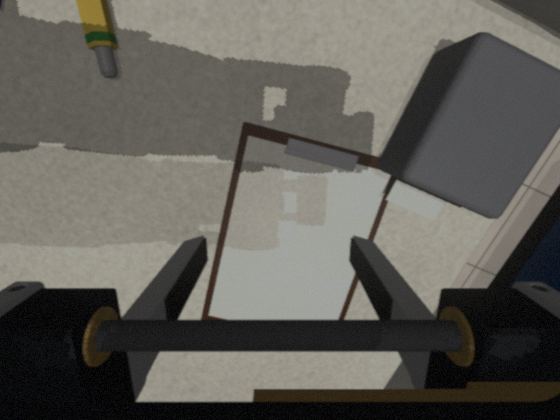

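Top view: block dark-plated at about (219,200), pink look-alike at (207,298). The rack is at (375,204), with the blue gauge at its left place. Yellow gauge look-alikes are at (417,141) and (370,265). Next I'll take close crops.

```bash
python3 - <<'E'
import cv2,numpy as np
t=np.load("top0.npz")["color"];s=np.load("side0.npz")["color"]
a=cv2.resize(t[170:240,325:425],None,fx=5,fy=5,interpolation=cv2.INTER_CUBIC)
b=cv2.resize(t[165:235,180:260],None,fx=5,fy=5,interpolation=cv2.INTER_CUBIC)
cv2.imwrite("pics/c1.png",np.hstack([a,b])[:, :900][:, ::1] if 0 else cv2.resize(np.hstack([a,b]),(800,311)))
a=cv2.resize(s[135:215,275:365],None,fx=4.4,fy=4.4,interpolation=cv2.INTER_CUBIC)
b=cv2.resize(s[235:315,175:265],None,fx=4.4,fy=4.4,interpolation=cv2.INTER_CUBIC)
cv2.imwrite("pics/c2.png",np.hstack([a,b]))
E
```

```text
(no output)
```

View pics/c1.png

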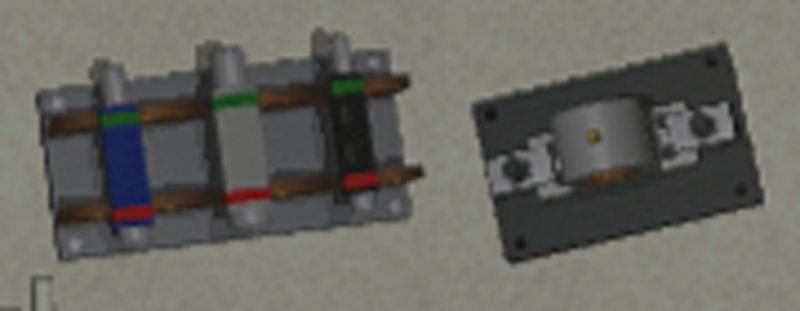

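View pics/c2.png

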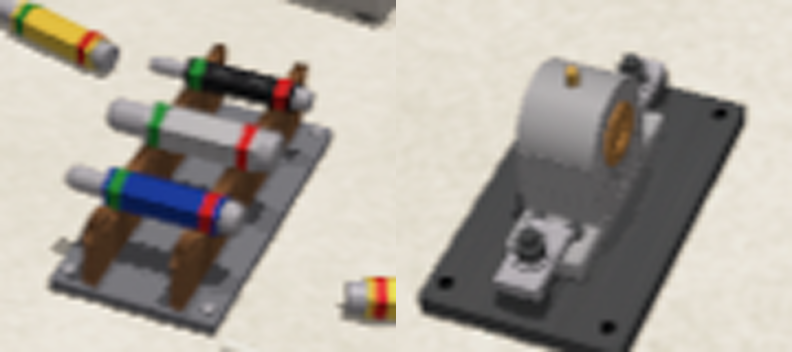

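The gauge to take is the blue handle in the rack's left place: top crop (125,165), i.e. px (348,206). It could be confused with the silver gauge (375,203), the black gauge (404,200), and the yellow ones (417,141) and (370,265). The crop confirms a blue handle with the green band on the far side and the red band on the near side. The bearing block is the aluminium one on the dark plate at (219,200), not the pink one at (207,298).

```bash
cat > h.py <<'E'
import cv2,numpy as np
from scipy.spatial.transform import Rotation as Rn
def rot(e): return Rn.from_euler('xyz',e).as_matrix()
def wpose(state,mount):
    T=np.eye(4);T[:3,:3]=rot(state["eef_rot"]);T[:3,3]=state["eef_pos"];return T@np.asarray(mount)
def pts(c,uv,P,z):
    uv=np.atleast_2d(uv).astype(float)
    d=np.c_[(uv[:,0]-c["cx"])/c["fx"],(uv[:,1]-c["cy"])/c["fy"],np.ones(len(uv))]@P[:3,:3].T
    o=P[:3,3]; return o+d*((z-o[2])/d[:,2])[:,None]
def cloud(c,P,mask):
    v,u=np.nonzero(mask&(c["range_z"]>0));Z=c["range_z"][v,u]
    p=np.c_[(u-c["cx"])/c["fx"]*Z,(v-c["cy"])/c["fy"]*Z,Z]
    return p@P[:3,:3].T+P[:3,3]
def hsv(c): return cv2.cvtColor(c["color"],cv2.COLOR_BGR2HSV).astype(int)
def hm(c,lo,hi):
    return cv2.inRange(cv2.cvtColor(c["color"],cv2.COLOR_BGR2HSV),np.array(lo),np.array(hi))>0
def proj(c,P,p):
    q=(np.atleast_2d(p)-P[:3,3])@P[:3,:3];return np.c_[q[:,0]/q[:,2]*c["fx"]+c["cx"],q[:,1]/q[:,2]*c["fy"]+c["cy"]]
E
python3 - <<'E'
from h import *
from cell import manip
s=manip.read_state()
R=rot(s["eef_rot"]);print(np.round(R,3))
for n,win in [("top",(325,170,425,240)),("side",(275,135,365,215))]:
    c=dict(np.load(n+"0.npz"));P=c["pose"]
    w=np.zeros((420,560),bool);w[win[1]:win[3],win[0]:win[2]]=1
    m=hm(c,(105,150,60),(130,255,255))&w
    p=cloud(c,P,m);print(n,m.sum(),np.round(p.mean(0),1),p.max(0).round(1))
    v,u=np.nonzero(m);print(u.mean(),v.mean(),pts(c,[[u.mean(),v.mean()]],P,76 if n=="top" else 72).round(1))
    for nm,lo,hi in [("g",(50,120,40),(75,255,255)),("r",(0,170,80),(6,255,255))]:
        m2=hm(c,lo,hi)&w;v,u=np.nonzero(m2)
        k,l,st,ce=cv2.connectedComponentsWithStats(m2.astype(np.uint8))
        for i in range(1,k):
            if st[i,4]>4:print(nm,ce[i].round(1),st[i,4],pts(c,[ce[i]],P,75).round(1))
    if n=="top":
        w[:]=0;w[170:230,180:260]=1
        m=w&(cv2.cvtColor(c["color"],cv2.COLOR_BGR2GRAY)<75)
        m=cv2.morphologyEx(m.astype(np.uint8),cv2.MORPH_CLOSE,np.ones((9,9)))
        cn=max(cv2.findContours(m,0,2)[0],key=cv2.contourArea)
        b=cv2.boxPoints(cv2.minAreaRect(cn));q=pts(c,b,P,16);print(q.round(1),q.mean(0))
        e=q[1]-q[0];f=q[2]-q[1];print(np.linalg.norm(e),np.linalg.norm(f),np.degrees(np.arctan2(e[1],e[0])),np.degrees(np.arctan2(f[1],f[0])))
E
```

```text
[[-0.     0.39  -0.921]
 [ 0.001 -0.921 -0.39 ]
 [-1.    -0.001 -0.   ]]
top 157 [ 494.7 -181.3   76.1] [ 534.8 -166.8   85.7]
352.78343949044586 206.87898089171975 [[ 494.7 -181.4   76. ]]
g [402.5 189. ] 22 [[ 550.9 -334.1   75. ]]
g [377.2 192.2] 20 [[ 540.6 -256.4   75. ]]
g [351.3 196.1] 22 [[ 527.9 -177.    75. ]]
r [405.8 210. ] 20 [[ 486.4 -343.5   75. ]]
r [380.7 213.6] 21 [[ 474.6 -266.7   75. ]]
r [355.4 217.6] 14 [[ 462.  -189.2   75. ]]
[[556.6 349.7  16. ]
 [602.8 162.5  16. ]
 [486.8 133.3  16. ]
 [441.  319.3  16. ]] [521.80300377 241.20404739  16.        ]
192.86398395079965 119.62848940553687 -76.12695469897244 -165.8697679009163
side 159 [ 494.9 -175.5   73. ] [ 538.6 -165.1   83.1]
311.6666666666667 179.8930817610063 [[ 495.6 -176.8   72. ]]
g [279.6 138.4] 7 [[ 699.3 -320.9   75. ]]
g [319.3 151.3] 21 [[ 548.4 -321.5   75. ]]
g [310.1 163. ] 18 [[ 541.  -247.7   75. ]]
g [301.  177.5] 16 [[ 526.5 -166.8   75. ]]
r [294.3 143.6] 7 [[ 640.7 -319.1   75. ]]
r [338.6 155.5] 21 [[ 484.6 -332.1   75. ]]
r [329.9 168.8] 18 [[ 474.2 -252.6   75. ]]
r [321.5 183.4] 11 [[ 461.  -173.3   75. ]]
r [361.3 202.2] 19 [[ 325.7 -155.    75. ]]
```

Request:
jog_arm:
  series: [0,0,-0.22,0.28,0.325,-0.034,0.3,0,0,-0.22,0.28,0.325,-0.034,0.3,0,0,-0.22,0.28,0.325,-0.034,0.3,0,0,-0.22,0.28,0.325,-0.034,0.3,0,0,-0.22,0.28,0.325,-0.034,0.3,0,0,-0.22,0.28,0.325,-0.034,0.3,0,0,-0.22,0.28,0.325,-0.034,0.3,0,0,-0.22,0.28,0.325,-0.034,0.3,0,0,-0.22,0.28,0.325,-0.034,0.3,0,0,-0.22,0.28,0.325,-0.034,0.3]

```text
clock: 1.4
eef_pos: [494.0, -182.4, 190.6]
eef_rot: [1.839, 1.571, -1.123]
wrist_force: [0.1, -0.9, -1.1]
finger_gap: 61.1
```

```bash
cat > shot.py <<'E'
import sys
from h import *
from cell import manip
def shot(tag):
    s=manip.read_state();c=manip.camera("wrist");P=wpose(s,c["mount"])
    cv2.imwrite(f"pics/{tag}.png",c["color"]);np.savez(tag+".npz",P=P,**c)
    print(s["clock"],s["eef_pos"].round(1),rot(s["eef_rot"]).round(3).tolist(),s["wrist_force"].round(1),round(s["finger_gap"],1),s["joints"].round(2))
    return s,c,P
if __name__=="__main__":shot(sys.argv[1])
E
python3 shot.py w1
```

```text
1.4 [ 494.  -182.4  190.6] [[0.0, 0.178, -0.984], [-0.0, -0.984, -0.178], [-1.0, 0.0, -0.0]] [ 0.1 -0.9 -1.1] 61.1 [-0.42  0.28  1.63 -0.    1.23  0.97]
```

View pics/w1.png

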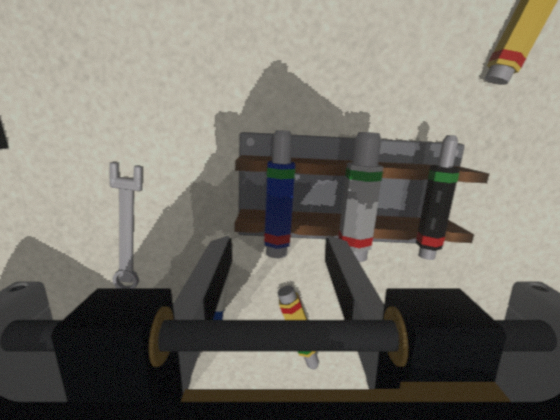

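The blue gauge is centred between the open fingers: handle at about (280,205), green band at (281,172), red band at (277,240). Now I'll measure it from this view.

```bash
cat > meas.py <<'E'
from h import *
def gauge(c,P,win,zt=78,show=True):
    w=np.zeros((420,560),bool);w[win[1]:win[3],win[0]:win[2]]=1
    m=hm(c,(105,120,25),(130,255,255))&w
    g=hm(c,(50,100,20),(75,255,255))&w
    r=(hm(c,(0,150,50),(8,255,255))|hm(c,(172,150,50),(180,255,255)))&w
    out={}
    for n,k in (("b",m),("g",g),("r",r)):
        v,u=np.nonzero(k);q=cloud(c,P,k)
        out[n]=(len(u),u.mean().round(1),v.mean().round(1),pts(c,[[u.mean(),v.mean()]],P,zt)[0].round(1),q.mean(0).round(1),np.percentile(q[:,2],[5,50,95]).round(1))
        print(n,out[n])
    # rows -> left/right edge midline on handle
    H=m|g|r; mid=[]
    for v in range(win[1],win[3]):
        u=np.nonzero(H[v])[0]
        if len(u)>8: mid.append(((u[0]+u[-1])/2,v,u[-1]-u[0]+1))
    mid=np.array(mid);p=pts(c,mid[:,:2],P,zt-13)
    d=cv2.fitLine(p[:,:2].astype(np.float32),cv2.DIST_HUBER,0,.01,.01).ravel()
    d=d*np.sign(d[0]) if False else d
    print("axis yaw deg",np.degrees(np.arctan2(d[1],d[0])),"pt",d[2:],"ends",p[0].round(1),p[-1].round(1),"rows",mid[0],mid[-1])
    return H
E
python3 - <<'E'
from meas import *
c=dict(np.load("w1.npz"));gauge(c,c["P"],(255,120,305,262))
v=np.arange(120,262)
P=c["P"]
# silver/black/band points for rack yaw
w=np.zeros((420,560),bool);w[120:262,240:480]=1
for nm,lo,hi in [("g",(50,100,20),(75,255,255)),("r",(0,170,60),(6,255,255))]:
    k,l,st,ce=cv2.connectedComponentsWithStats((hm(c,lo,hi)&w).astype(np.uint8))
    for i in range(1,k):
        if st[i,4]>20:print(nm,ce[i].round(1),st[i,4],pts(c,[ce[i]],P,76).round(1))
E
```

```text
b (1544, np.float64(278.8), np.float64(203.0), array([ 498.9, -182.2,   78. ]), array([ 498.1, -182.3,   76.3]), array([72.8, 76.3, 79.8]))
g (238, np.float64(280.1), np.float64(173.3), array([ 527.4, -178.3,   78. ]), array([ 527.1, -178.3,   76.6]), array([73.1, 76.6, 80. ]))
r (175, np.float64(276.5), np.float64(238.9), array([ 462.1, -186.5,   78. ]), array([ 461.7, -186.6,   76.9]), array([73.2, 77. , 80.2]))
axis yaw deg 7.387102 pt [ 493.82535 -183.09341] ends [ 534.2 -177.5   65. ] [ 449.2 -189.9   65. ] rows [280.5 164.   26. ] [277.5 246.   14. ]
g [280.1 173.3] 238 [[ 527.  -178.4   76. ]]
g [363.6 175.5] 279 [[ 538.8 -256.    76. ]]
g [445. 177.] 241 [[ 551.1 -331.7   76. ]]
r [273.2 238.4] 50 [[ 461.3 -183.4   76. ]]
r [357.6 242. ] 153 [[ 472.5 -267.3   76. ]]
r [431.7 241.2] 169 [[ 486.5 -340.2   76. ]]
```

Request:
jog_arm:
  series: [0,0,-0.035,0.001,0,-0.05,0.3,0,0,-0.035,0.001,0,-0.085,0.3,0,0,-0.035,0.001,0,-0.11,0.3,0,0,-0.035,0.001,0,-0.125,0.3,0,0,-0.035,0.001,0,-0.125,0.3,0,0,-0.035,0.001,0,-0.125,0.3]

```text
clock: 2.2
eef_pos: [496.0, -181.8, 66.5]
eef_rot: [2.584, 1.569, -0.412]
wrist_force: [0.6, 0.9, 0.0]
finger_gap: 61.3
```

```bash
python3 shot.py w2
```

```text
2.2 [ 496.  -181.8   66.5] [[0.001, 0.145, -0.989], [-0.001, -0.989, -0.145], [-1.0, 0.001, -0.001]] [0.6 0.9 0. ] 61.3 [-0.42  0.44  1.73  0.    0.97  1.  ]
```

View pics/w2.png

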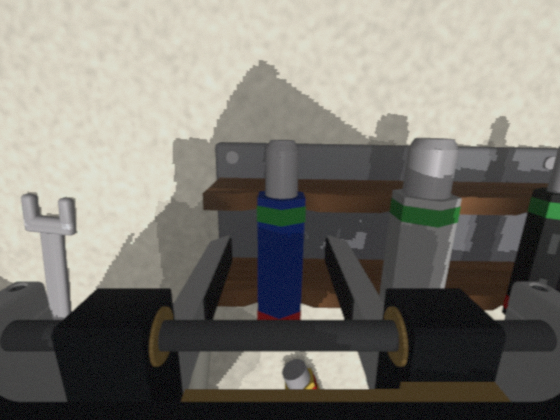

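The fingers straddle the handle evenly at (281,270), clear of the silver gauge (425,250). Closing.

Request:
jog_arm:
  series: [0,0,0,0,0,0,0,0,0,0,0,0,0,-0.2,0,0,0,0,0,0,-0.4,0,0,0,0,0,0,-0.6,0,0,0,0,0,0,-0.8,0,0,0,0,0,0,-0.8,0,0,0,0,0,0,-0.8]
  squeeze: 40

```text
clock: 3.12
eef_pos: [495.9, -182.1, 65.9]
eef_rot: [2.178, 1.569, -0.818]
wrist_force: [-0.4, -5.2, 2.4]
finger_gap: 25.9
```

```bash
python3 shot.py w3
```

```text
3.125 [ 495.9 -182.1   65.9] [[0.001, 0.145, -0.989], [-0.001, -0.989, -0.145], [-1.0, 0.001, -0.001]] [-0.4 -5.2  2.4] 25.9 [-0.42  0.44  1.73 -0.    0.97  1.  ]
```

View pics/w3.png

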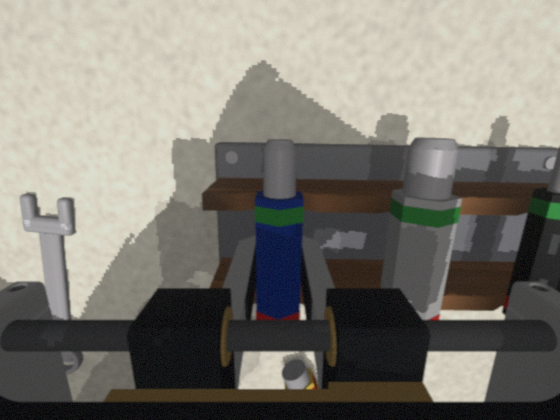

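Request:
jog_arm:
  series: [0,0,0,0,0,0.008,-0.8,0,0,0,0,0,0.02,-0.8,0,0,0,0,0,0.06,-0.8,0,0,0,0,0,0.11,-0.8,0,0,0.1,-0.107,0.39,0.11,-0.8,0,0,0.1,-0.107,0.39,0.11,-0.8,0,0,0.1,-0.107,0.39,0.11,-0.8,0,0,0.1,-0.107,0.39,0.11,-0.8,0,0,0.1,-0.107,0.39,0.11,-0.8,0,0,0.1,-0.107,0.39,0.11,-0.8,0,0,0.1,-0.107,0.39,0.11,-0.8,0,0,0.1,-0.107,0.39,0.11,-0.8,0,0,0.1,-0.107,0.39,0.11,-0.8,0,0,0.1,-0.107,0.39,0.11,-0.8]

```text
clock: 4.92
eef_pos: [388.8, 207.8, 175.6]
eef_rot: [2.984, 1.571, 0.087]
wrist_force: [-0.1, -0.2, -2.2]
finger_gap: 25.5
```

```bash
python3 shot.py w4; python3 - <<'E'
from cell import manip
import cv2
c=manip.camera("side");cv2.imwrite("pics/s4.png",c["color"])
E
```

```text
4.925 [388.8 207.8 175.6] [[0.0, 0.242, -0.97], [0.0, -0.97, -0.242], [-1.0, 0.0, -0.0]] [-0.1 -0.2 -2.2] 25.5 [ 0.41  0.11  1.87 -0.    1.16  1.73]
```

View pics/w4.png

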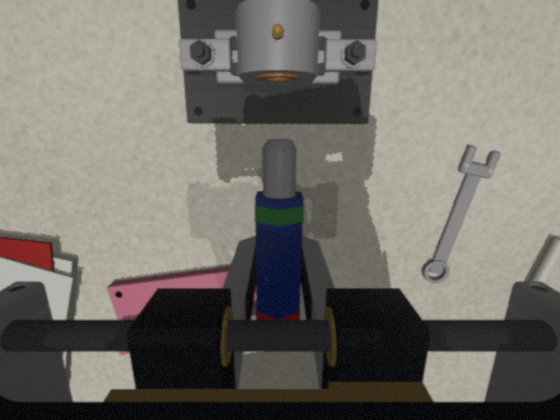

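View pics/s4.png

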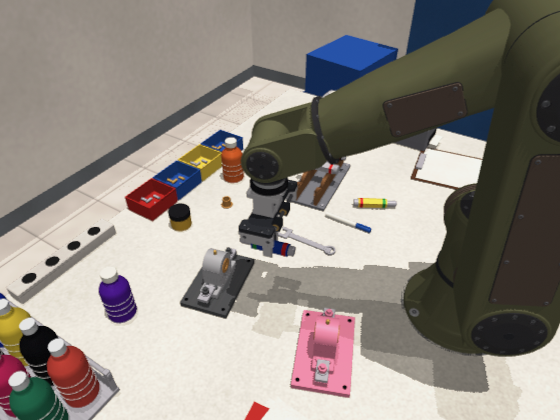

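```bash
python3 - <<'E'
from h import *
c=dict(np.load("w4.npz"));P=c["P"]
TR=np.array([[0,.242,-.97],[0,-.97,-.242],[-1,0,0]])
g=cv2.cvtColor(c["color"],cv2.COLOR_BGR2GRAY).astype(float)
for v in (150,160,170,180): print(v,g[v,258:302].astype(int).tolist())
# depth-based: steel pin: pixels with height>150
v,u=np.mgrid[0:420,0:560];Z=c["range_z"]
p=np.stack([(u-c["cx"])/c["fx"]*Z,(v-c["cy"])/c["fy"]*Z,Z],-1)@P[:3,:3].T+P[:3,3]
H=np.where(Z>0,p[...,2],np.nan)
for v in (142,150,160,170,180,200,210,230,250):
    k=np.nonzero(H[v,230:330]>140)[0]+230
    if len(k): print(v,k[0],k[-1],(k[0]+k[-1])/2)
for v in (10,20,30,40,50,60,70,76):
    k=np.nonzero(H[v,200:360]>72)[0]+200
    if len(k):print("blk",v,k[0],k[-1],(k[0]+k[-1])/2, np.nanmax(H[v,200:360]).round(1))
# block cylinder cloud
m=np.zeros((420,560),bool);m[0:95,180:380]=1
q=p[m&(Z>0)];q=q[(q[:,2]>85)&(q[:,2]<112)]
print(len(q),q.mean(0),q[:,2].max())
# bronze
b=hm(c,(8,90,60),(25,255,255));b[100:]=0
k,l,st,ce=cv2.connectedComponentsWithStats(b.astype(np.uint8))
for i in range(1,k):
    if st[i,4]>8:
        qq=p[(l==i)&(Z>0)];print(ce[i].round(1),st[i],qq.mean(0).round(1),qq.min(0).round(1),qq.max(0).round(1))
# plate
d=(g<70)&(np.abs(H-16)<6);d[130:]=0;d[:, :150]=0;d[:,400:]=0
vv,uu=np.nonzero(d);print(uu.min(),uu.max(),vv.max())
L=[];Rr=[]
for v in range(75,122):
    k=np.nonzero(d[v])[0]
    if len(k)>20: L.append((k[0],v));Rr.append((k[-1]+1,v))
L=pts(c,L,P,16);Rr=pts(c,Rr,P,16)
for n,e in (("L",L),("R",Rr)):
    f=cv2.fitLine(e[:,:2].astype(np.float32),cv2.DIST_HUBER,0,.01,.01).ravel();print(n,np.degrees(np.arctan2(f[1],f[0])),f[2:])
B=[]
for u_ in range(195,366,3):
    k=np.nonzero(d[:,u_])[0]
    if len(k):B.append((u_,k[-1]+1))
B=pts(c,B,P,16);f=cv2.fitLine(B[:,:2].astype(np.float32),cv2.DIST_HUBER,0,.01,.01).ravel();print("near",np.degrees(np.arctan2(f[1],f[0])),f[2:])
E
```

```text
150 [110, 110, 105, 100, 84, 73, 67, 71, 72, 75, 77, 79, 81, 81, 78, 82, 83, 84, 84, 85, 85, 85, 83, 82, 78, 76, 79, 79, 81, 83, 80, 74, 74, 78, 72, 68, 66, 69, 87, 104, 109, 107, 109, 108]
160 [108, 108, 101, 89, 80, 70, 69, 73, 70, 77, 78, 79, 77, 79, 80, 80, 81, 82, 86, 88, 91, 90, 90, 90, 85, 84, 81, 88, 85, 83, 79, 82, 77, 76, 73, 74, 71, 75, 92, 107, 109, 109, 109, 108]
170 [92, 90, 90, 86, 81, 72, 64, 71, 73, 75, 80, 76, 79, 77, 82, 82, 82, 83, 82, 86, 86, 90, 87, 88, 86, 83, 85, 83, 79, 80, 83, 81, 79, 71, 75, 72, 70, 81, 91, 103, 108, 108, 106, 106]
180 [154, 150, 144, 126, 91, 69, 67, 67, 73, 75, 80, 81, 78, 82, 81, 81, 84, 79, 84, 85, 85, 90, 85, 86, 85, 81, 80, 83, 82, 86, 82, 78, 78, 73, 71, 66, 67, 77, 97, 104, 110, 107, 109, 108]
142 267 293 280.0
150 263 296 279.5
160 263 296 279.5
170 264 295 279.5
180 264 295 279.5
200 255 303 279.0
210 255 303 279.0
230 256 302 279.0
250 236 321 278.5
blk 10 236 319 277.5 107.7
blk 20 237 319 278.0 107.8
blk 30 237 319 278.0 118.9
blk 40 237 318 277.5 108.5
blk 50 238 318 278.0 107.6
blk 60 238 317 277.5 107.5
blk 70 238 317 277.5 105.8
blk 76 239 317 278.0 92.6
5847 [521.54737438 241.17978971 100.79914756] 111.9255930079367
[277.3  31.2] [272  25  11  14 122] [521.8 241.5 116.3] [519.  238.2 109.2] [525.7 245.3 119.9]
[277.2  76.9] [256  73  43   9 329] [499.4 236.   79.5] [494.9 219.4  59.7] [504.  252.8  94.1]
179 376 123
L 14.512314 [467.33463 321.87674]
R 15.055686 [515.901   144.12167]
near -76.67415 [462.16116 236.73334]
```

The gauge axis sits about 1 mm to the right of the bore axis (col 279.5 against 277.8), and the yaw agrees. The side view shows it clear of everything. Lowering to bore height in front of the near mouth.

Request:
jog_arm:
  series: [0,0,0,0,0.001,-0.04,-0.8,0,0,0,0,0.001,-0.08,-0.8,0,0,0,0,0.001,-0.1,-0.8,0,0,0,0,0.001,-0.1,-0.8,0,0,0,0,0.001,-0.1,-0.8]

```text
clock: 5.65
eef_pos: [389.2, 209.6, 76.4]
eef_rot: [-2.944, 1.57, 0.443]
wrist_force: [-0.5, 0.5, -2.1]
finger_gap: 25.8
```

```bash
python3 shot.py w5; python3 - <<'E'
from h import *
c=dict(np.load("w5.npz"));P=c["P"]
v,u=np.mgrid[0:420,0:560];Z=c["range_z"]
p=np.stack([(u-c["cx"])/c["fx"]*Z,(v-c["cy"])/c["fy"]*Z,Z],-1)@P[:3,:3].T+P[:3,3]
H=np.where(Z>0,p[...,2],np.nan)
for v in (142,150,160,170,180,200,210,230):
    k=np.nonzero(H[v,230:330]>50)[0]+230
    if len(k): print(v,k[0],k[-1],(k[0]+k[-1])/2)
for v in range(0,140,8):
    k=np.nonzero(H[v,150:420]>65)[0]+150
    if len(k):print("blk",v,k[0],k[-1],(k[0]+k[-1])/2, np.nanmax(H[v,150:420]).round(1))
b=hm(c,(8,90,60),(25,255,255));b[150:]=0
k,l,st,ce=cv2.connectedComponentsWithStats(b.astype(np.uint8))
for i in range(1,k):
    if st[i,4]>30:
        qq=p[(l==i)&(Z>0)];print(ce[i].round(1),st[i],qq.mean(0).round(1),np.percentile(qq,[1,99],axis=0).round(1))
s=hm(c,(0,0,0),(180,255,255))
q=p[135:190,262:298].reshape(-1,3);q=q[q[:,2]>60];print("pin top z",np.percentile(q[:,2],[50,90,98]))
E
```

```text
5.65 [389.2 209.6  76.4] [[0.001, 0.243, -0.97], [0.001, -0.97, -0.243], [-1.0, -0.0, -0.001]] [-0.5  0.5 -2.1] 25.8 [0.41 0.26 1.96 0.   0.92 1.74]
142 267 293 280.0
150 263 296 279.5
160 263 296 279.5
170 264 295 279.5
180 264 295 279.5
200 255 303 279.0
210 255 303 279.0
230 256 302 279.0
blk 0 213 349 281.0 107.9
blk 8 213 349 281.0 108.4
blk 16 213 348 280.5 107.7
blk 24 214 348 281.0 108.9
blk 32 214 347 280.5 102.4
blk 40 215 347 281.0 93.6
blk 48 217 345 281.0 85.1
blk 56 252 310 281.0 67.4
[280.1  48.4] [ 244   38   73   22 1317] [499.6 236.1  78.3] [[495.  219.9  58.9]
 [503.7 252.2  93.5]]
pin top z [83.15727084 84.89328876 85.68926867]
```

View pics/w5.png

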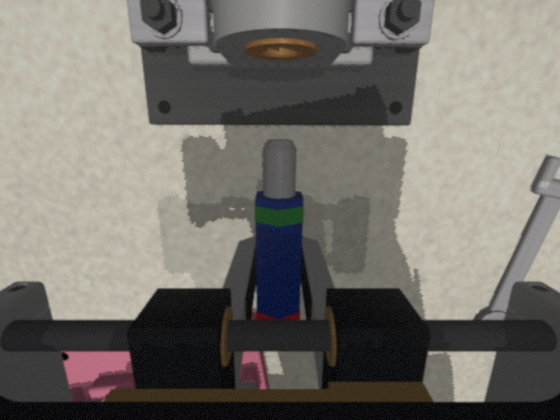

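```bash
cat > lat.py <<'E'
import sys
from h import *
# lateral (camera x) in mm of pin, handle and block in tool frame
def lat(tag,blkrows):
    c=dict(np.load(tag+".npz"));P=c["P"];M=c["mount"]
    Z=c["range_z"];v,u=np.mgrid[0:420,0:560]
    t=np.stack([(u-c["cx"])/c["fx"]*Z,(v-c["cy"])/c["fy"]*Z,Z],-1)@M[:3,:3].T+M[:3,3]
    ok=Z>0
    def edges(v,a,b,cond):
        k=np.nonzero(cond[v,a:b])[0]+a
        um=(k[0]+k[-1])/2; 
        return um
    pin=(t[...,0]>-15)&(t[...,0]<13)&ok   # near TCP height
    for v in (146,155,165,175,185,205,215,225,235):
        k=np.nonzero(pin[v,240:320])[0]+240
        if not len(k):continue
        um=(k[0]+k[-1])/2
        # depth of axis height plane tool x=0.5
        d=np.array([(um-c["cx"])/c["fx"],(v-c["cy"])/c["fy"],1]);D=M[:3,:3]@d;s=(0.5-M[0,3])/D[0]
        q=M[:3,3]+s*D;print("pin",v,k[0],k[-1],q.round(2))
    for v in blkrows:
        k=np.nonzero(pin[v,200:360])[0]+200
        k=np.nonzero(((t[...,0]<8)&ok)[v,170:390])[0]+170
        if not len(k):continue
        um=(k[0]+k[-1])/2
        d=np.array([(um-c["cx"])/c["fx"],(v-c["cy"])/c["fy"],1]);D=M[:3,:3]@d;s=(0.5-M[0,3])/D[0]
        q=M[:3,3]+s*D;print("blk",v,k[0],k[-1],q.round(2))
    b=hm(c,(8,90,60),(25,255,255));b[130:]=0;b[:,:200]=0;b[:,360:]=0
    b=cv2.morphologyEx(b.astype(np.uint8),cv2.MORPH_OPEN,np.ones((2,2)))>0
    q=t[b&ok];h=q
    print("bronze tool: y mid",np.percentile(q[:,1],[1,99]).round(2),np.percentile(q[:,1],[1,99]).mean().round(2),"z med",np.median(q[:,2]).round(2),"x range",np.percentile(q[:,0],[1,99]).round(1))
    print("bronze z per y",[np.median(q[(q[:,1]>a)&(q[:,1]<a+8),2]).round(1) for a in (-18,-10,-2,6,12)])
if __name__=="__main__":lat(sys.argv[1],[int(x) for x in sys.argv[2:]])
E
python3 lat.py w5 0 8 16 24 32 40 48; python3 lat.py w4 
```

```text
pin 146 265 295 [  0.5    1.06 -67.15]
pin 155 263 296 [  0.5    0.8  -62.38]
pin 165 263 296 [  0.5    0.8  -56.99]
pin 175 264 295 [  0.5   0.8 -51.5]
pin 185 264 295 [  0.5    0.81 -45.9 ]
pin 205 255 303 [  0.5    0.53 -34.38]
pin 215 255 303 [  0.5    0.53 -28.45]
pin 225 256 302 [  0.5    0.53 -22.4 ]
pin 235 256 301 [  0.5    0.24 -16.23]
blk 0 213 349 [   0.5     1.46 -134.78]
blk 8 213 349 [   0.5     1.47 -131.49]
blk 16 213 348 [   0.5     1.24 -128.16]
blk 24 214 348 [   0.5     1.48 -124.79]
blk 32 214 347 [   0.5     1.25 -121.36]
blk 40 215 347 [   0.5    1.5 -117.9]
blk 48 217 345 [   0.5     1.5  -114.38]
bronze tool: y mid [-15.15  18.59] 1.72 z med -113.02 x range [-16.9  30.9]
bronze z per y [np.float64(-112.9), np.float64(-113.1), np.float64(-113.6), np.float64(-112.9), np.float64(-112.8)]
pin 146 265 295 [  0.5    1.06 -67.15]
pin 155 263 296 [  0.5    0.8  -62.38]
pin 165 263 296 [  0.5    0.8  -56.99]
pin 175 264 295 [  0.5   0.8 -51.5]
pin 185 264 295 [  0.5    0.81 -45.9 ]
pin 205 255 303 [  0.5    0.53 -34.38]
pin 215 255 303 [  0.5    0.53 -28.45]
pin 225 256 302 [  0.5    0.53 -22.4 ]
pin 235 256 302 [  0.5    0.53 -16.23]
bronze tool: y mid [-16.1   16.59] 0.24 z med -114.43 x range [ 56.4 138.4]
bronze z per y [np.float64(-113.6), np.float64(-114.3), np.float64(-134.6), np.float64(-113.6), np.float64(-113.5)]
```

Request:
jog_arm:
  series: [0,0,0.004,0.01,0.002,0,-0.8,0,0,0.004,0.0196,0.004,0,-0.8,0,0,0.004,0.0342,0.0077,0,-0.8,0,0,0.004,0.038,0.0087,0,-0.8,0,0,0.004,0.0409,0.0094,0,-0.8,0,0,0.004,0.0439,0.0101,0,-0.8,0,0,0.004,0.0468,0.0109,0,-0.8,0,0,0.004,0.0468,0.0109,0,-0.8]

```text
clock: 6.7
eef_pos: [435.5, 220.5, 75.5]
eef_rot: [2.81, 1.571, -0.082]
wrist_force: [0.4, 0.1, -1.6]
finger_gap: 25.7
```

```bash
python3 shot.py w6; python3 - <<'E'
from cell import manip
import cv2
c=manip.camera("side");cv2.imwrite("pics/s6.png",cv2.resize(c["color"][190:330,160:320],None,fx=4,fy=4,interpolation=2))
E
```

```text
6.7 [435.5 220.5  75.5] [[0.0, 0.247, -0.969], [-0.0, -0.969, -0.247], [-1.0, 0.0, -0.0]] [ 0.4  0.1 -1.6] 25.7 [ 0.39  0.35  1.84 -0.    0.95  1.71]
```

View pics/w6.png

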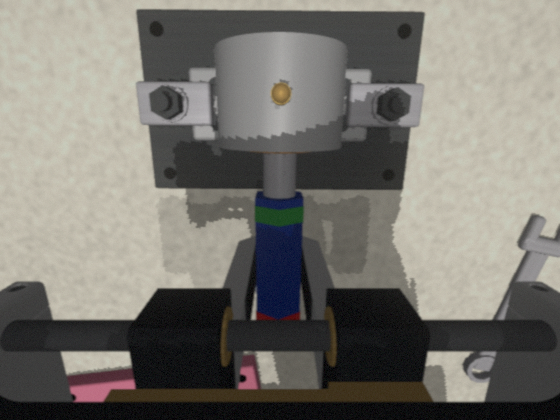

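View pics/s6.png

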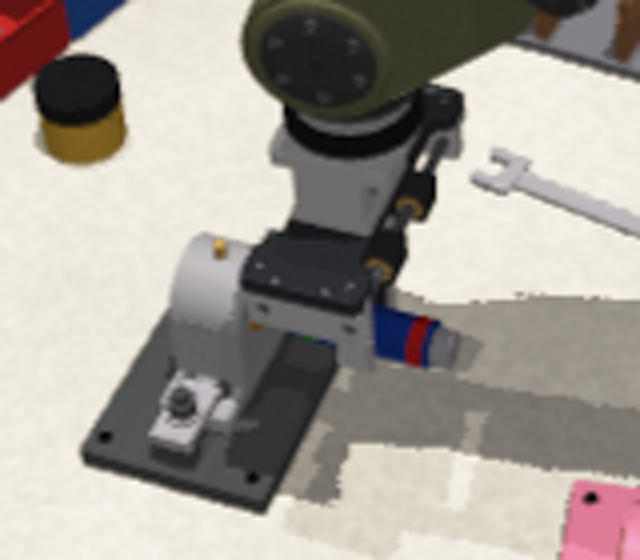

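```bash
python3 lat.py w6 50 70 90 110 120 130 140 | grep -v bronze
```

```text
pin 155 263 296 [  0.5    0.79 -62.38]
pin 165 263 296 [  0.5    0.8  -56.99]
pin 175 264 295 [  0.5   0.8 -51.5]
pin 185 264 295 [  0.5   0.8 -45.9]
pin 205 255 303 [  0.5    0.53 -34.38]
pin 215 255 303 [  0.5    0.53 -28.45]
pin 225 256 302 [  0.5    0.53 -22.4 ]
pin 235 256 302 [  0.5    0.53 -16.23]
blk 50 215 347 [   0.5    1.5 -113.5]
blk 70 216 345 [   0.5     1.27 -104.47]
blk 90 217 344 [  0.5    1.28 -95.13]
blk 110 218 343 [  0.5    1.3  -85.46]
blk 120 218 342 [  0.5    1.04 -80.49]
blk 130 219 342 [  0.5    1.31 -75.43]
blk 140 219 341 [  0.5    1.06 -70.29]
  return _methods._mean(a, axis=axis, dtype=dtype,
  ret = ret.dtype.type(ret / rcount)
```

Request:
jog_arm:
  series: [0,0,0,0.0029,0.0006,0,-0.8,0,0,0,0.0058,0.0013,0,-0.8,0,0,0,0.0087,0.002,0,-0.8,0,0,0,0.0116,0.0027,0,-0.8,0,0,0,0.0116,0.0027,0,-0.8]

```text
clock: 7.42
eef_pos: [447.1, 223.2, 75.4]
eef_rot: [-0.92, 1.571, 2.471]
wrist_force: [0.0, -0.6, -3.4]
finger_gap: 25.8
```

Request:
jog_arm:
  series: [0,0,0,0.0024,0.0006,0,-0.8,0,0,0,0.0048,0.0012,0,-0.8,0,0,0,0.0068,0.0017,0,-0.8,0,0,0,0.0082,0.002,0,-0.8,0,0,0,0.0082,0.002,0,-0.8]

```text
clock: 8.05
eef_pos: [455.2, 225.2, 75.4]
eef_rot: [-0.548, 1.571, 2.843]
wrist_force: [0.3, -0.3, -2.2]
finger_gap: 25.8
```

```bash
python3 shot.py w7; python3 lat.py w7 50 70 90 110 130 140 150 160 2>/dev/null| grep blk
```

```text
8.05 [455.2 225.2  75.4] [[-0.0, 0.247, -0.969], [0.0, -0.969, -0.247], [-1.0, -0.0, 0.0]] [ 0.3 -0.3 -2.2] 25.8 [0.39 0.39 1.78 0.   0.97 1.71]
blk 90 226 327 [  0.5   -0.75 -95.13]
blk 110 217 342 [  0.5    0.78 -85.46]
blk 130 218 341 [  0.5    0.79 -75.44]
blk 140 219 341 [  0.5    1.06 -70.29]
blk 150 219 340 [  0.5    0.79 -65.04]
blk 160 220 339 [  0.5   0.8 -59.7]
```

View pics/w7.png

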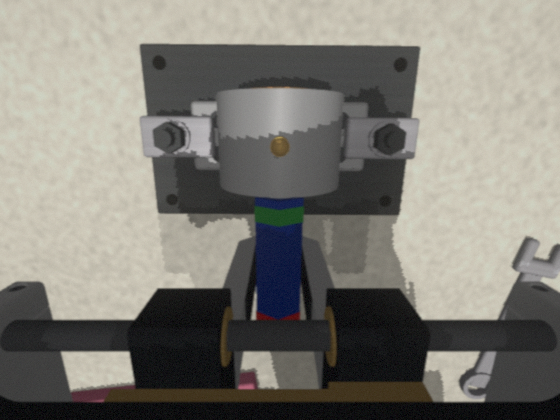

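Request:
jog_arm:
  series: [0,0,0,0.0005,0.0001,0,-0.8,0,0,0,0.001,0.0002,0,-0.8,0,0,0,0.0015,0.0004,0,-0.8,0,0,0,0.0015,0.0004,0,-0.8]

```text
clock: 8.6
eef_pos: [456.7, 225.6, 75.4]
eef_rot: [0.315, 1.571, -2.577]
wrist_force: [-0.5, -0.2, -1.9]
finger_gap: 25.6
```

Request:
jog_arm:
  series: [0,0,0,0.0005,0.0001,0,-0.8,0,0,0,0.001,0.0002,0,-0.8,0,0,0,0.0015,0.0004,0,-0.8,0,0,0,0.0015,0.0004,0,-0.8]

```text
clock: 9.1
eef_pos: [458.2, 226.0, 75.4]
eef_rot: [1.279, 1.571, -1.613]
wrist_force: [-0.6, 0.6, -2.3]
finger_gap: 25.7
```

Request:
jog_arm:
  series: [0,0,0,0.0005,0.0001,0,-0.8,0,0,0,0.001,0.0002,0,-0.8,0,0,0,0.001,0.0002,0,-0.8]

```text
clock: 9.48
eef_pos: [459.2, 226.2, 75.4]
eef_rot: [0.634, 1.571, -2.258]
wrist_force: [-0.4, -1.1, -3.5]
finger_gap: 25.4
```

Request:
jog_arm:
  series: [0,0,0,0.0005,0.0001,0,-0.8,0,0,0,0.001,0.0002,0,-0.8,0,0,0,0.001,0.0002,0,-0.8]

```text
clock: 9.85
eef_pos: [459.5, 226.2, 75.3]
eef_rot: [0.08, 1.569, -2.811]
wrist_force: [-6.7, -1.7, 0.0]
finger_gap: 25.6
```

```bash
python3 shot.py w8; python3 - <<'E'
from cell import manip
import cv2
c=manip.camera("side");cv2.imwrite("pics/s8.png",cv2.resize(c["color"][230:300,190:290],None,fx=6,fy=6,interpolation=2))
E
```

```text
9.85 [459.5 226.2  75.3] [[-0.002, 0.247, -0.969], [-0.001, -0.969, -0.247], [-1.0, 0.0, 0.002]] [-6.7 -1.7  0. ] 25.6 [0.39 0.4  1.77 0.   0.98 1.71]
```

View pics/w8.png

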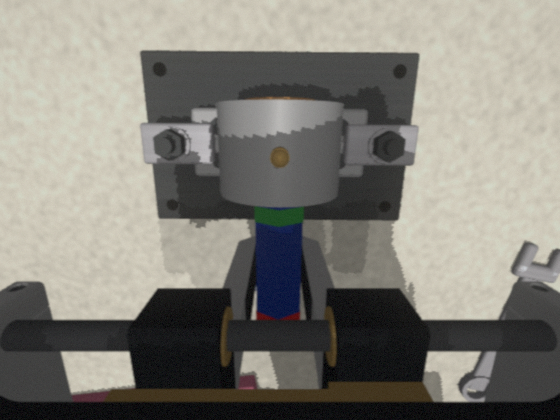

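View pics/s8.png

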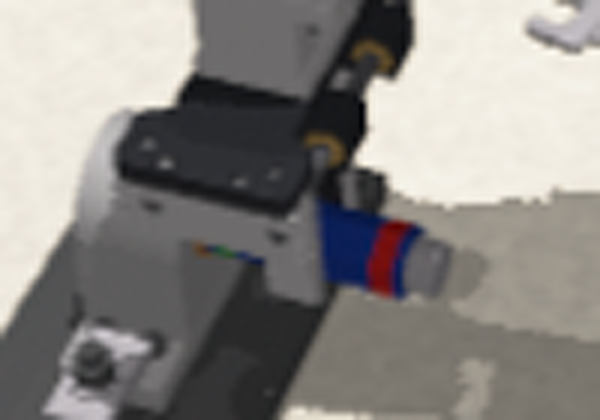

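Handle met the bushing, with about 7 N axial force. The wrist view shows the pin gone and the green band at the block face (279,215). Holding briefly, then drawing out and lifting.

Request:
jog_arm:
  series: [0,0,0,0.0004,0.0001,0,-0.8,0,0,0,0.0004,0.0001,0,-0.8,0,0,0,0.0004,0.0001,0,-0.8]

```text
clock: 10.32
eef_pos: [459.5, 226.2, 75.2]
eef_rot: [0.081, 1.568, -2.811]
wrist_force: [-8.5, -2.5, 2.0]
finger_gap: 25.5
```

Request:
jog_arm:
  series: [0,0,0,-0.003,-0.0007,0,-0.8,0,0,0,-0.0097,-0.0024,0,-0.8,0,0,0,-0.0194,-0.0048,0,-0.8,0,0,0,-0.0291,-0.0072,0,-0.8,0,0,0,-0.0466,-0.0115,0,-0.8,0,0,0,-0.0777,-0.0192,0,-0.8,0,0,0,-0.0777,-0.0192,0,-0.8,0,0,0,-0.0777,-0.0192,0.05,-0.8,0,0,0,-0.0777,-0.0192,0.1,-0.8,0,0,0,-0.0777,-0.0192,0.1,-0.8,0,0,0,-0.0777,-0.0192,0.1,-0.8]

```text
clock: 11.7
eef_pos: [382.7, 207.2, 174.6]
eef_rot: [0.142, 1.57, -2.75]
wrist_force: [-0.3, 0.1, -3.4]
finger_gap: 25.5
```

```bash
python3 shot.py w9;  python3 lat.py w9 2>/dev/null
```

```text
11.7 [382.7 207.2 174.6] [[-0.001, 0.247, -0.969], [-0.0, -0.969, -0.247], [-1.0, 0.0, 0.001]] [-0.3  0.1 -3.4] 25.5 [0.41 0.1  1.89 0.   1.16 1.73]
pin 146 265 295 [  0.5    1.06 -67.15]
pin 155 263 296 [  0.5    0.79 -62.38]
pin 165 263 296 [  0.5    0.8  -56.99]
pin 175 264 295 [  0.5   0.8 -51.5]
pin 185 264 295 [  0.5   0.8 -45.9]
pin 205 255 303 [  0.5    0.53 -34.38]
pin 215 255 303 [  0.5    0.53 -28.45]
pin 225 256 302 [  0.5    0.53 -22.4 ]
pin 235 256 302 [  0.5    0.53 -16.23]
bronze tool: y mid [-15.    18.09] 1.54 z med -120.49 x range [ 55.7 133.6]
bronze z per y [np.float64(-119.8), np.float64(-119.9), np.float64(-141.0), np.float64(-119.8), np.float64(-119.6)]
```

View pics/w9.png

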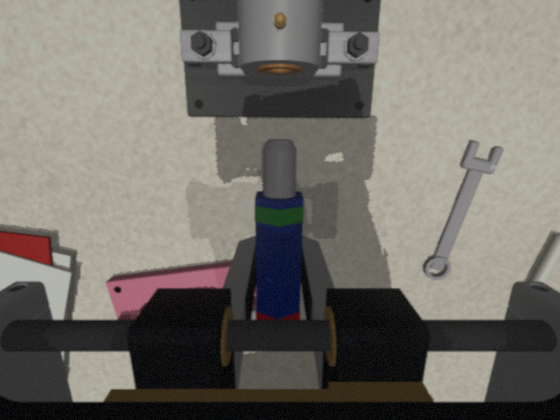

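```bash
python3 - <<'E'
from h import *
c=dict(np.load("top0.npz"));P=c["pose"]
Z=c["range_z"]
m=np.zeros((420,560),bool);m[130:175,135:180]=1
q=cloud(c,P,m);q=q[q[:,2]>40];print(q.mean(0).round(0),q.min(0).round(0),q.max(0).round(0))
m[:]=0;m[90:165,240:360]=1;q=cloud(c,P,m);q=q[q[:,2]>100];print(q.mean(0).round(0),q.min(0),q.max(0))
E
```

```text
[657. 423. 102.] [630. 398.  41.] [698. 466. 146.]
[ 759. -139.  122.] [ 733.9725205  -167.62928513  100.14445134] [ 789.51147403 -112.40670245  146.22169166]
```

Request:
jog_arm:
  series: [0,0,0,0.238,0.059,0.005,-0.8,0,0,0,0.238,0.059,0.005,-0.8,0,0,0,0.238,0.059,0.005,-0.8,0,0,0,0.238,0.059,0.005,-0.8,0,0,0,0.238,0.059,0.005,-0.8,0,0,0,0.238,0.059,0.005,-0.8]

```text
clock: 12.5
eef_pos: [620.0, 266.0, 178.4]
eef_rot: [0.086, 1.568, -2.806]
wrist_force: [-0.5, -1.0, -2.4]
finger_gap: 25.7
```

```bash
python3 - <<'E'
from cell import manip
import cv2,numpy as np
print(manip.read_state()["eef_pos"])
c=manip.camera("top");cv2.imwrite("pics/t10.png",c["color"]);np.savez("t10.npz",**c)
c=manip.camera("side");cv2.imwrite("pics/s10.png",c["color"])
E
python3 shot.py w10
```

```text
[620.03132204 266.02613207 178.38387016]
12.6 [619.9 266.2 180.4] [[-0.001, 0.247, -0.969], [-0.0, -0.969, -0.247], [-1.0, 0.0, 0.001]] [-0.8 -0.3 -2.2] 25.9 [0.35 0.62 1.17 0.   1.36 1.67]
```

View pics/s10.png

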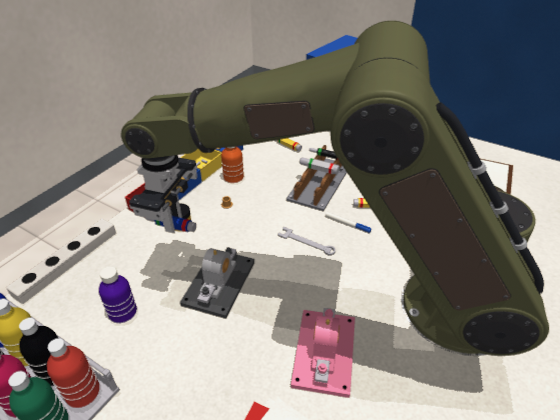

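View pics/w10.png

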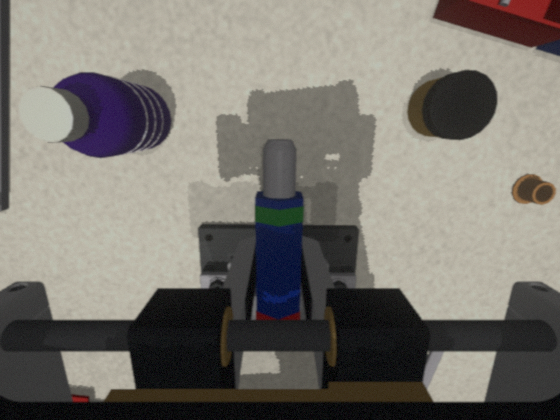

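Plate symmetric about the gauge line (far corners at cols 200 and 357, gauge at 279). Violet bottle and grease pot are well clear. Descending on the far side and approaching the far mouth with the no-go end.

Request:
jog_arm:
  series: [0,0,0,0,0,-0.04,-0.8,0,0,0,0,0,-0.08,-0.8,0,0,0,0,0,-0.105,-0.8,0,0,0,0,0,-0.105,-0.8,0,0,0,-0.005,-0.0012,-0.105,-0.8,0,0,0,-0.0097,-0.0024,-0.105,-0.8,0,0,0,-0.0136,-0.0034,-0.105,-0.8,0,0,0,-0.0165,-0.0041,-0.105,-0.8,0,0,0,-0.0165,-0.0041,-0.105,-0.8,0,0,0,-0.0165,-0.0041,-0.105,-0.8]

```text
clock: 13.9
eef_pos: [604.5, 262.2, 75.5]
eef_rot: [3.045, 1.571, 0.153]
wrist_force: [0.0, -1.8, -2.5]
finger_gap: 25.4
```

```bash
python3 - <<'E'
from cell import manip
import cv2,numpy as np
print(manip.read_state()["eef_pos"])
c=manip.camera("top");t=c["color"];cv2.imwrite("pics/t11.png",cv2.resize(t[120:240,170:280],None,fx=5,fy=5,interpolation=2));np.savez("t11.npz",**c)
c=manip.camera("side");cv2.imwrite("pics/s11.png",cv2.resize(c["color"][180:310,150:290],None,fx=4,fy=4,interpolation=2))
E
python3 shot.py w11
```

```text
[604.47088933 262.18301196  75.4537485 ]
14.0 [604.4 262.2  75.4] [[-0.0, 0.247, -0.969], [0.0, -0.969, -0.247], [-1.0, -0.0, 0.0]] [ 0.2  0.3 -2.1] 25.5 [0.35 0.68 1.32 0.   1.14 1.67]
```

View pics/s11.png

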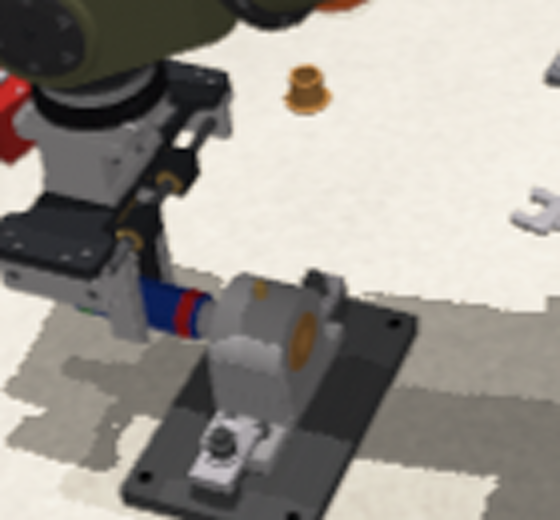

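View pics/t11.png

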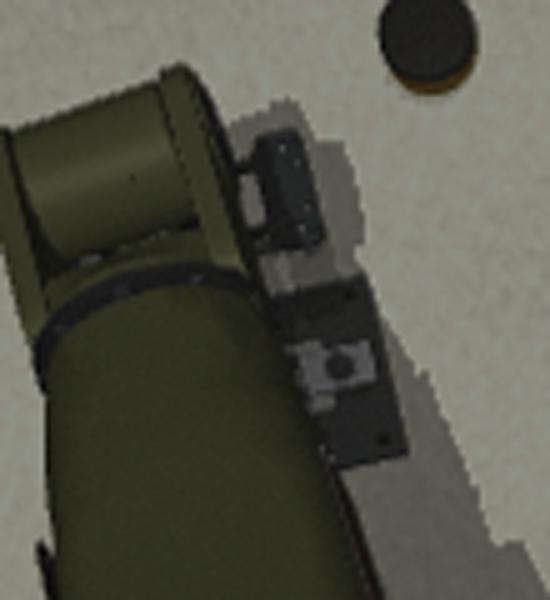

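Request:
jog_arm:
  series: [0,0,0,-0.001,-0.0002,0,-0.8,0,0,0,-0.002,-0.0005,0,-0.8,0,0,0,-0.0025,-0.0006,0,-0.8,0,0,0,-0.0025,-0.0006,0,-0.8]

```text
clock: 14.55
eef_pos: [601.8, 261.6, 75.5]
eef_rot: [2.803, 1.571, -0.088]
wrist_force: [1.3, 0.1, -2.7]
finger_gap: 25.3
```

Request:
jog_arm:
  series: [0,0,0,-0.0005,-0.0001,0,-0.8,0,0,0,-0.001,-0.0002,0,-0.8,0,0,0,-0.001,-0.0002,0,-0.8]

```text
clock: 14.92
eef_pos: [601.1, 261.4, 75.5]
eef_rot: [-3.068, 1.57, 0.323]
wrist_force: [2.2, 0.5, -3.7]
finger_gap: 25.7
```

Request:
jog_arm:
  series: [0,0,0,-0.0003,-0.0001,0,-0.8,0,0,0,-0.0006,-0.0001,0,-0.8,0,0,0,-0.0006,-0.0001,0,-0.8,0,0,0,-0.0006,-0.0001,0,-0.8]

```text
clock: 15.42
eef_pos: [601.0, 261.4, 75.8]
eef_rot: [-3.099, 1.569, 0.292]
wrist_force: [7.1, 0.9, -3.9]
finger_gap: 25.6
```

```bash
python3 - <<'E'
from cell import manip
import cv2,numpy as np
for i in range(3):
    s=manip.read_state();print(s["clock"],s["eef_pos"].round(1),s["wrist_force"].round(1),s["moment"].round(2))
    c=manip.camera("side")
cv2.imwrite("pics/s12.png",cv2.resize(c["color"][230:290,180:250],None,fx=8,fy=8,interpolation=2))
E
```

```text
15.425 [601.  261.4  75.8] [ 7.1  0.9 -3.9] [ 0.29 -1.24  0.02]
15.475 [601.  261.4  75.7] [ 6.2  1.1 -4.1] [ 0.32 -1.23 -0.  ]
15.525 [601.  261.4  75.8] [ 7.4  2.1 -3.8] [ 0.34 -1.2  -0.02]
```

View pics/s12.png

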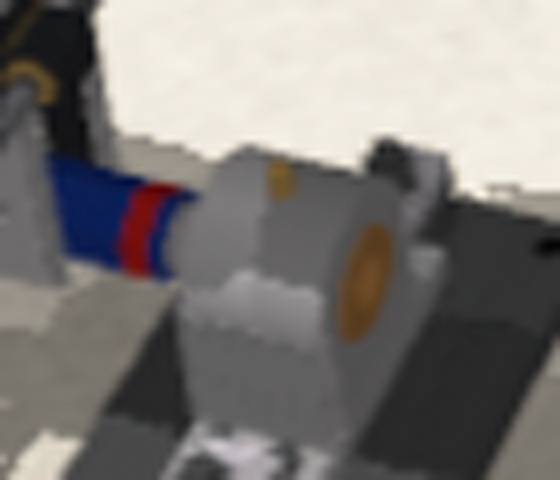

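No-go end stopped at the far mouth after exactly the predicted travel (146 mm from the go contact) with about 7 N. It does not enter. Holding for a second, then backing off and lifting.

Request:
jog_arm:
  series: [0,0,0,0,0,0,-0.8,0,0,0,0,0,0,-0.8,0,0,0,0,0,0,-0.8,0,0,0,0,0,0,-0.8,0,0,0,0,0,0,-0.8,0,0,0,0,0,0,-0.8,0,0,0,0,0,0,-0.8,0,0,0,0,0,0,-0.8]

```text
clock: 16.58
eef_pos: [601.0, 261.4, 75.8]
eef_rot: [-3.097, 1.569, 0.294]
wrist_force: [7.1, 2.1, -3.7]
finger_gap: 25.6
```

Request:
jog_arm:
  series: [0,0,0,0.004,0.001,0,-0.8,0,0,0,0.0194,0.0048,0,-0.8,0,0,0,0.0194,0.0048,0,-0.8,0,0,0,0.0194,0.0048,0.05,-0.8,0,0,0,0.0194,0.0048,0.1,-0.8,0,0,0,0.0194,0.0048,0.1,-0.8,0,0,-0.104,-0.1045,-0.4433,0.1,-0.8,0,0,-0.104,-0.1045,-0.4433,0.1,-0.8,0,0,-0.104,-0.1045,-0.4433,0.1,-0.8,0,0,-0.104,-0.1045,-0.4433,0.1,-0.8,0,0,-0.104,-0.1045,-0.4433,0.1,-0.8,0,0,-0.104,-0.1045,-0.4433,0.1,-0.8,0,0,-0.104,-0.1045,-0.4433,0.1,-0.8,0,0,-0.104,-0.1045,-0.4433,0.1,-0.8,0,0,-0.104,-0.1045,-0.4433,0.1,-0.8,0,0,-0.104,-0.1045,-0.4433,0.1,-0.8,0,0,-0.104,-0.1045,-0.4433,0.04,-0.8,0,0,-0.104,-0.1045,-0.4433,0.04,-0.8,0,0,-0.104,-0.1045,-0.4433,0.04,-0.8]

```text
clock: 18.95
eef_pos: [496.5, -181.6, 117.0]
eef_rot: [2.608, 1.57, -0.387]
wrist_force: [0.4, -0.3, -1.5]
finger_gap: 25.3
```

```bash
python3 shot.py w13
```

```text
18.95 [ 496.5 -181.6  117. ] [[0.001, 0.146, -0.989], [-0.0, -0.989, -0.146], [-1.0, 0.001, -0.001]] [ 0.4 -0.3 -1.5] 25.3 [-0.42  0.37  1.7   0.    1.08  1.  ]
```

View pics/w13.png

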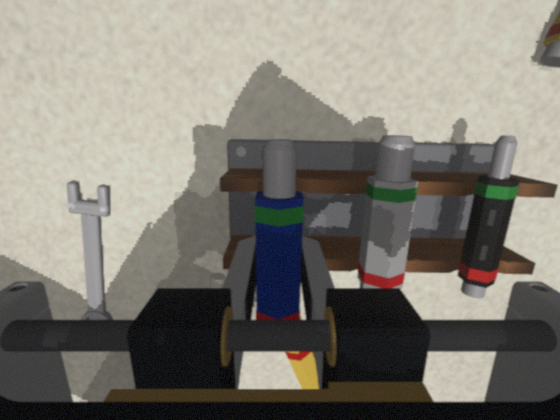

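The gauge hangs above its own empty place, with the silver and black gauges undisturbed at (390,240) and (490,235). Lowering.

Request:
jog_arm:
  series: [0,0,0,0,0,-0.02,-0.8,0,0,0,0,0,-0.035,-0.8,0,0,0,0,0,-0.044,-0.8,0,0,0,0,0,-0.047,-0.8,0,0,0,0,0,-0.0485,-0.8,0,0,0,0,0,-0.049,-0.8,0,0,0,0,0,-0.049,-0.8]

```text
clock: 19.88
eef_pos: [495.9, -182.1, 66.7]
eef_rot: [2.637, 1.57, -0.359]
wrist_force: [-0.9, -0.5, -3.1]
finger_gap: 25.7
```

Request:
jog_arm:
  series: [0,0,0,0,0,-0.0005,-0.8,0,0,0,0,0,-0.001,-0.8,0,0,0,0,0,-0.001,-0.8]

```text
clock: 20.25
eef_pos: [496.0, -182.2, 65.8]
eef_rot: [2.425, 1.57, -0.571]
wrist_force: [-1.1, -0.9, 3.2]
finger_gap: 25.7
```

Request:
jog_arm:
  series: [0,0,0,0,0,0,-0.5,0,0,0,0,0,0,-0.45,0,0,0,0,0,0,-0.42,0,0,0,0,0,0,-0.38,0,0,0,0,0,0,-0.3,0,0,0,0,0,0,-0.1,0,0,0,0,0,0,0.2,0,0,0,0,0,0,0.2,0,0,0,0,0,0,0.2]
  squeeze: 10

```text
clock: 21.38
eef_pos: [495.8, -182.0, 65.4]
eef_rot: [2.019, 1.571, -0.977]
wrist_force: [-0.1, 0.3, 0.3]
finger_gap: 56.6
```

```bash
python3 shot.py w14
```

```text
21.375 [ 495.8 -182.    65.4] [[0.0, 0.145, -0.989], [-0.0, -0.989, -0.145], [-1.0, 0.0, -0.0]] [-0.1  0.3  0.3] 56.6 [-0.42  0.44  1.73 -0.    0.97  1.  ]
```

View pics/w14.png

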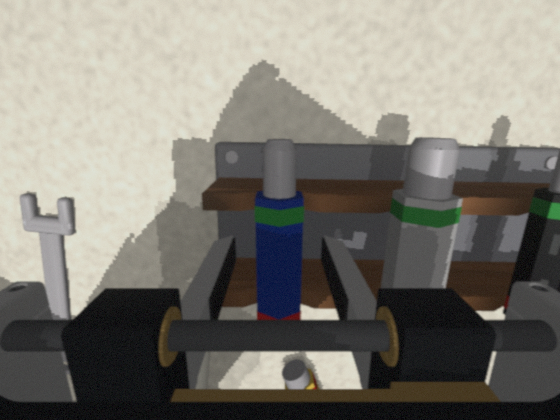

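Released: the gauge sits in its notches at the same pixels as in w3, tip at (279,140), with the fingers clear. Lifting straight up.

Request:
jog_arm:
  series: [0,0,0,0,0,0.02,0.2,0,0,0,0,0,0.06,0.2,0,0,0,0,0,0.12,0.2,0,0,0,0,0,0.15,0.2,0,0,0,0,0,0.15,0.2,0,0,0,0,0,0.15,0.2,0,0,0,0,0,0.15,0.2]

```text
clock: 22.3
eef_pos: [495.4, -181.8, 214.1]
eef_rot: [-0.558, 1.569, 2.729]
wrist_force: [0.5, 0.0, -0.7]
finger_gap: 56.2
```

```bash
python3 shot.py w15; python3 - <<'E'
from meas import *
from cell import manip
c=dict(np.load("w15.npz"));gauge(c,c["P"],(255,120,305,262))
c=manip.camera("side");cv2.imwrite("pics/s15.png",c["color"])
E
```

```text
22.3 [ 495.4 -181.8  214.1] [[-0.002, 0.145, -0.989], [0.001, -0.989, -0.145], [-1.0, -0.001, 0.002]] [ 0.5  0.  -0.7] 56.2 [-0.42  0.26  1.6  -0.    1.29  1.  ]
b (1311, np.float64(278.6), np.float64(197.9), array([ 499. , -181.7,   78. ]), array([ 498.3, -181.8,   76.6]), array([73.1, 76.7, 80. ]))
g (199, np.float64(279.2), np.float64(170.4), array([ 527.4, -178.1,   78. ]), array([ 527.3, -178.2,   77.1]), array([73.6, 77. , 80.8]))
r (148, np.float64(278.5), np.float64(231.4), array([ 462.4, -186.9,   78. ]), array([ 462. , -187. ,   76.9]), array([73.7, 76.7, 80.2]))
axis yaw deg 7.910771 pt [ 495.52463 -182.36229] ends [ 534.  -176.5   65. ] [ 454.5 -188.7   65. ] rows [278.5 162.   24. ] [279. 234.  19.]
```

View pics/w15.png

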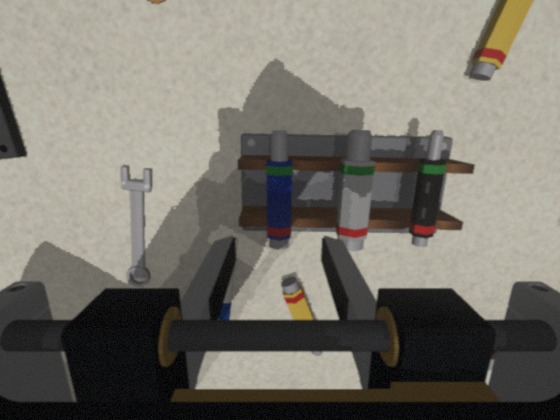

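View pics/s15.png

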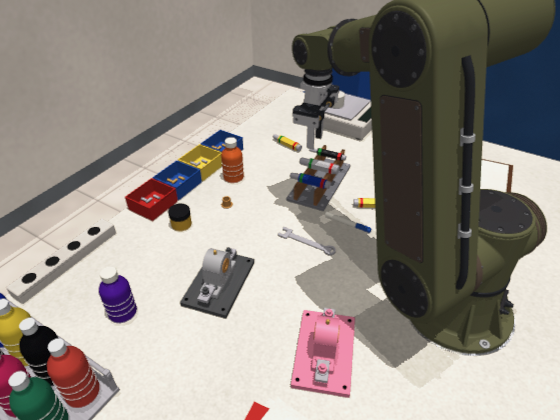

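The gauge is back in its place: bands within about 0.5 mm of their first positions, same height, yaw about 8°. Everything else is where it was.

```bash
python3 -c "
from cell import manip
print(manip.sign_off())"
```

```text
the job is handed in; nothing more can be done
None
```

The bushing check is done and handed in at about 22 s. The blue gauge's go end went fully home, and its no-go end did not enter.

- **Go end:** I slid it into the near mouth with almost no side force, until the handle met the bushing at about 7–9 N. I then drew it out.
- **No-go end:** I held it against the far mouth at about 7 N for a little over a second. It stopped after 146 mm of travel from the go contact, as the dimensions predict. The wrist camera could not see this contact. I judged it from the force, the measured position and the side view.
- **Gauge returned:** It is back in its own place in the V-rest. Its bands measured within about 0.5 mm of where they started, at the same height. Yaw read 7.9° against 7.4° at the start, which is within measuring noise.
- **Rest of the bench:** The other gauges, the block and the loose items look undisturbed in the last wrist and side views. The gripper was open and well above the bench, touching nothing.

No check failed. Block yaw estimates differed (13.3° to 15°); I used about 13.9°, which matched the fit in the bore.

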